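# Lower the grinder's eye shields

## Task

The bench grinder is about to be used, but both of its clear eye shields have been left swung up. With the fingertips, gently push each shield down over its wheel until it rests fully down on its stop; do not pinch or slap the shields, and leave the cup, the bottle and the chisel standing or lying where they are.

Things in the scene. Friction and masses are not known exactly. Their poses are not given: they have to be found in the camera images.
- grinder: Cream bench grinder bolted to the bench. Origin on the bench under the middle of the motor; its -x axis is the front (operator's side, towards the robot, yaw up to 0.3 rad), y to its left wheel, z up. Two dark wheel guards, 46 mm wide, centred 145 mm up at y = +135 and -135 mm, 85 mm in radius (top 230 mm up). Tool rests in front of the wheels, top 145 mm up, reach x = -121 mm. Fixed.
- left_shield (a joint): Angle (rad) of the left shield (+y wheel): clear plate, black frame, 105 mm wide along the pivot, 95 mm from pivot to free edge, 6 mm thick. 0 = down on its rigid stop, sloping 0.61 rad below level from pivot to front. Grows as it swings up: 0.61 level, 2.18 straight up, 2.3 limit. Stiff hinge: stays where left; 2 to 3 N at the edge moves it. Over 60 N or 4 rad/s is rough.
- right_shield (a joint): Angle (rad) of the right shield (the grinder's -y wheel): the same part, sizes, friction, limits and values as the left shield. On either shield, a finger pressing with over 12 N on the plate's front/under face (turned to the operator when up, to the wheel when down) counts as pinching.
- left_pivot (a point): Middle of the left shield's pivot axis, at x = -70, y = +135, z = +240 mm in the grinder's frame; the axis runs along the grinder's y. The plate's mid-plane contains this axis and the free edge. To lower the shield, push on its upper/back face near the free edge. Nothing behind it is higher than the guard's top, 230 mm.
- right_pivot (a point): The same point of the right shield: x = -70, y = -135, z = +240 mm in the grinder's frame.
- left_edge (a point): Middle of the left shield's free edge, 95 mm from the pivot; moves with the shield (335 mm above the bench when straight up, 186 mm when down).
- right_edge (a point): The same point of the right shield.
- quench_cup: Loose open steel cup, 80 mm across, 85 mm high, standing on the bench in front of or beside the grinder; origin at the centre of its underside. To be left alone.
- oil_bottle: Loose grey plastic oil bottle, 54 mm across, 150 mm high, standing on the bench in front of or beside the grinder; origin at the centre of its underside. To be left alone.
- chisel: Loose wood chisel lying on the bench before the grinder's right wheel, 255 mm long, 26 mm high: wooden handle towards its -x, steel blade towards its +x; origin at bench height where the handle meets the blade. To be left alone.

How it is judged:
At the end, for the whole second after the job is handed in: Both shields are at rest within 0.1 rad of fully down, and the cup, the bottle (within 20 mm, upright) and the chisel (within 30 mm) are where they were (value of joint each of left_shield, right_shield below 0.1 rad and velocity of joint left_shield between -0.05 and 0.05 rad/s and velocity of joint right_shield between -0.05 and 0.05 rad/s and distance of each of quench_cup, oil_bottle from where it was at the start of the episode below 0.02 m and distance of chisel from where it was at the start of the episode below 0.03 m and angle between each of quench_cup, oil_bottle's own z axis and vertical below 0.2 rad); the robot touches nothing.
It fails at once if a shield is pushed roughly (over 60 N) (contact force between the fingers and left_shield above 60 N or contact force between the fingers and right_shield above 60 N).
It fails at once if a shield is pinched (a finger presses on its under face with over 12 N) (contact force between the fingers and left_shield_underside above 12 N or contact force between the fingers and right_shield_underside above 12 N).
It fails at once if a shield is slapped down (faster than 4 rad/s) (velocity of joint any of left_shield, right_shield below -4 rad/s).
It fails at once if the cup, the bottle or the chisel is lifted, knocked over or shoved away (distance of any of quench_cup, oil_bottle from where it was at the start of the episode above 0.03 m or distance of chisel from where it was at the start of the episode above 0.04 m or angle between any of quench_cup, oil_bottle's own z axis and vertical above 0.5 rad).
It also fails if it takes over 56 s, if anything falls off the work surface, if the arm or the gripper's body presses on something with over 40 N, if the wrist force passes 120 N, or if a joint passes its speed limit or range.

## Robot

A 6-joint arm with a two-finger parallel gripper is mounted at the origin on the work surface. World frame = base frame: x ahead of the robot, y to its left, z up, the work surface at z = 0. Lengths are in m, angles in rad, forces in N, time in s.
With the tool pointing down it reaches from about 0.25 to 0.725 m from the base axis. Payload 4 kg.
Tool frame: the origin (TCP) lies between the finger pads; the fingertips stand 11 mm ahead of it and the grasp point (between the pads) lies 8 mm behind it (bot.tip_extent is the distance from the TCP to the fingertips, in m); z points along the fingers, y is the line along which they close (so a half turn about z gives the same grasp; the last joint's range is limited). The gripper opens to 85 mm and grips with 20 to 120 N. Pads are 22 mm wide; open, the fingers measure 114 mm over their backs; the gripper's body (76 mm by 85 mm) begins 54 mm behind the grasp point. The pads swing forward as they close: fully open they stand 13 mm farther back than shut.
Start: joints at [-1.319, 0.241, 0.005, 1.335, 0, 1.571], TCP at [0.125, -0.484, 0.242] pointing down, gripper open.
Joint ranges: [-2.72, 2.72], [-1.05, 1.87], [-1.09, 1.28], [-1.99, 2.15], [-1.42, 1.44], [-3.14, 3.14]. Speed limits (rad/s): [2.79, 2.79, 3.14, 3.14, 3.14, 3.14].

## Interface

Orientations are given as a unit quaternion [x, y, z, w].
In Python, from workcell import bot gives the robot as it stands. The module is installed in compiled form; this text tells all that it offers.
- The arm moves only by the tool drive_tool, never from a script. Its argument "rows" is a list of rows, each an object of numbers: "dx", "dy", "dz": the shift along the tool's x, y, z in units of 50 mm (1.0 is 50 mm); "wx", "wy", "wz": the turn, a rotation vector about the tool's x, y, z in units of 5 degrees (1.0 is 5 degrees); "hand": the finger opening in mm, from 0 to 85.4. A call has 1 to 20 rows; each row is the pose to reach, as a shift and turn from the pose commanded when the call began, along the tool's axes at that moment; what a row does not reach only later rows make up. A row lasts 1/10 s, in which the tool goes at most 50 mm and 8.59 degrees, less where a joint would pass 70% of its speed; a pose out of reach is approached as far as the arm can. A call with a gripper value outside its range is refused whole. The fingers move at their own pace and stop on an object; the grip force is fixed at half the most. Time passes only in rows, so rows that repeat a pose let the fingers close. It gives the time, the measured TCP pose, the force, the opening and the grip force at its end, in the units of the state.
- bot.get_obs(): the state, without advancing time (a new reading comes with each control period).
- bot.camera(name): name is "side" or "top"; returns the picture (384x512x3 uint8, red, green, blue); there is no depth.
- bot.get_calibration(name): a dict with "vfov" (degrees; the focal length in pixels is half the picture's height over the tangent of half this angle, whatever the lens; pixels are square), "cx", "cy" (the principal point, pixels), "k1" (the pictures are not rectified: a ray, as slopes to the right and down, at radius r is drawn at 1 + k1 r^2 times it, then the intrinsics apply), "origin" and "rotation" of the camera in the world. Camera axes: x right, y up, looking along -z (the intrinsics and any distortion apply to the point x, -y, -z); pixel columns grow to the right and rows downward; lengths in m; the calibration is good to about 2 mm. A picture is of the moment at which its call begins. get_calibration takes no time and is no camera call.
- bot.job_done(): hands the job in; it is judged then, once.
Trained networks look in the newest picture that a camera, given by its name, has taken for a name from the list of things; names that differ only in an ending like _2 or _b are one class to them, and where a whole thing is asked for, a point or a joint stands for the part that bears it (a point fixed in the world has none). Each returns a list of dicts, best first, with "score" (0 to 1); they miss things now and then, are a little off and sometimes report something else, mostly with a low value. They report only what shows in the picture. A call takes as long as a camera call.
- bot.look_for(camera, thing): "extent" ([centre column, centre row, width, height] in pixels, round what is visible of it).
- bot.outline_of(camera, thing): "region" (384x512 bool, what is visible of it) and "extent" ([centre column, centre row, width, height] in pixels, round what is visible of it).
The state is a dict: "clock": time; "joint_pos": joint angles; "joint_vel": joint speeds; "tau": joint torques, N m; "eef_pos": TCP position; "tool_rot": TCP orientation; "ft_force": force on the tool from outside, world axes, zero at the start; "ft_torque": the same for the moment, N m; "grip_width": finger opening in m; "grasp_force": force on a finger pad.
Only numpy, scipy, OpenCV 4.12 (cv2) and the standard library are available. Lean on these libraries where they do the work, as an engineer would, in place of code of your own. Each camera call takes 0.05 s, during which the arm holds its last target. There are 200 camera calls.

## Working session

There is one attempt and no reset: what is moved stays moved. The work goes in short steps, Python scripts to look and compute and a tool call to move; the robot and the scene stay as the last step left them, time stands still between calls to the robot, and variables do not carry over. Pictures are saved under pics/ and viewed, at most 10 in all, crops included, and the job is handed in when it is done.

Besides the shell and the picture viewer there is one more tool, called after "Call:" as name(argument=value, ...), one argument or row to a line, values as JSON. drive_tool: Moves the arm, as the interface text tells. Its arguments: {"type":"object","properties":{"rows":{"type":"array","items":{"type":"object","properties":{"dx":{"type":"number"},"dy":{"type":"number"},"dz":{"type":"number"},"wx":{"type":"number"},"wy":{"type":"number"},"wz":{"type":"number"},"hand":{"type":"number"}}}}},"required":["rows"]}

```bash
mkdir -p pics
cat > h.py <<'E'
import numpy as np, cv2
from workcell import bot
from scipy.spatial.transform import Rotation as R
def proj(name,P):
    c=bot.get_calibration(name); f=192/np.tan(np.radians(c["vfov"])/2)
    Rm=np.array(c["rotation"]); Rm=Rm if Rm.shape==(3,3) else R.from_quat(Rm).as_matrix()
    q=(np.atleast_2d(P)-np.array(c["origin"]))@Rm
    s=np.c_[q[:,0],-q[:,1]]/(-q[:,2:]); r2=(s**2).sum(1,keepdims=True)
    return s*(1+c["k1"]*r2)*f+[c["cx"],c["cy"]]
E
python3 - <<'E'
from h import *
ims=[]
for n in("side","top"):
    im=bot.camera(n); cv2.imwrite(f"pics/{n}0.png",cv2.resize(im[:,:,::-1],(800,600)))
    print(n,bot.get_calibration(n))
    for t in("grinder","left_shield","right_shield","left_pivot","right_pivot","left_edge","right_edge","quench_cup","oil_bottle","chisel"):
        print(t,[(np.round(d["extent"]).tolist(),round(d["score"],2)) for d in bot.look_for(n,t)[:2]])
o=bot.get_obs();print(o)
print(bot.tip_extent)
E
```

```text
side {'vfov': 54.061945107548596, 'cx': 259.1583351371176, 'cy': 187.9051739685052, 'k1': -0.04688968843626754, 'origin': array([ 0.40635995, -0.58351546,  0.84990241]), 'rotation': array([ 0.37149161, -0.03578461, -0.06988736,  0.92511037])}
grinder [([296.0, 181.0, 92.0, 175.0], 0.6)]
left_shield [([286.0, 117.0, 7.0, 51.0], 0.67)]
right_shield [([277.0, 196.0, 8.0, 65.0], 0.63)]
left_pivot [([287.0, 118.0, 8.0, 53.0], 0.69)]
right_pivot [([277.0, 193.0, 11.0, 67.0], 0.67)]
left_edge [([285.0, 118.0, 5.0, 48.0], 0.49)]
right_edge [([276.0, 196.0, 11.0, 66.0], 0.7)]
quench_cup [([284.0, 150.0, 22.0, 32.0], 0.52)]
oil_bottle [([228.0, 217.0, 20.0, 43.0], 0.87), ([277.0, 194.0, 7.0, 67.0], 0.18)]
chisel [([218.0, 302.0, 32.0, 97.0], 0.56)]
top {'vfov': 49.233814355071814, 'cx': 253.1823362180775, 'cy': 186.0987625069371, 'k1': -0.10106066893816053, 'origin': array([0.41946529, 0.05752945, 1.10217469]), 'rotation': array([-0.02504839,  0.04384788,  0.71371306, -0.69861549])}
grinder [([246.0, 142.0, 192.0, 124.0], 0.76)]
left_shield [([174.0, 134.0, 58.0, 24.0], 0.81)]
right_shield [([
[... 438 characters left out ...]
{'clock': 1.1, 'joint_pos': array([-1.31900612e+00,  2.40575388e-01,  5.02091038e-03,  1.33521743e+00,
        1.54139327e-05,  1.57080467e+00]), 'joint_vel': array([ 0.00093994,  0.00107374,  0.00130799,  0.00022833,  0.00065313,
       -0.00164396]), 'tau': array([ 8.65385118e-04, -3.72220695e+01,  2.52694559e+01,  1.19612891e-03,
        4.25831956e-05, -3.45929706e-06]), 'eef_pos': array([ 0.12457407, -0.48423537,  0.24232677]), 'tool_rot': array([9.92086197e-01, 1.25558665e-01, 9.17906432e-06, 1.11450273e-05]), 'ft_force': array([0.29115987, 0.63345212, 0.01503219]), 'ft_torque': array([-0.01971893,  0.01550801, -0.01622761]), 'grasp_force': 0.0, 'grip_width': 0.08565570399991171}
0.011
```

View pics/side0.png

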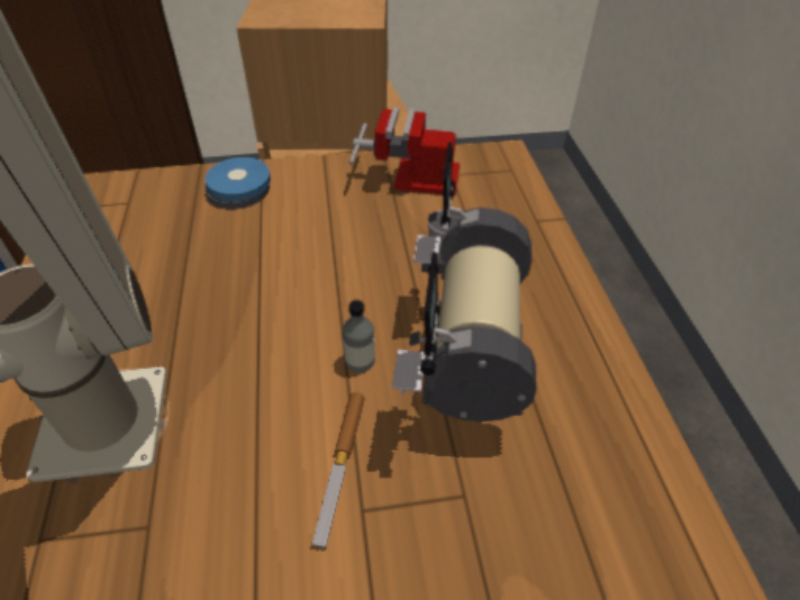

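View pics/top0.png

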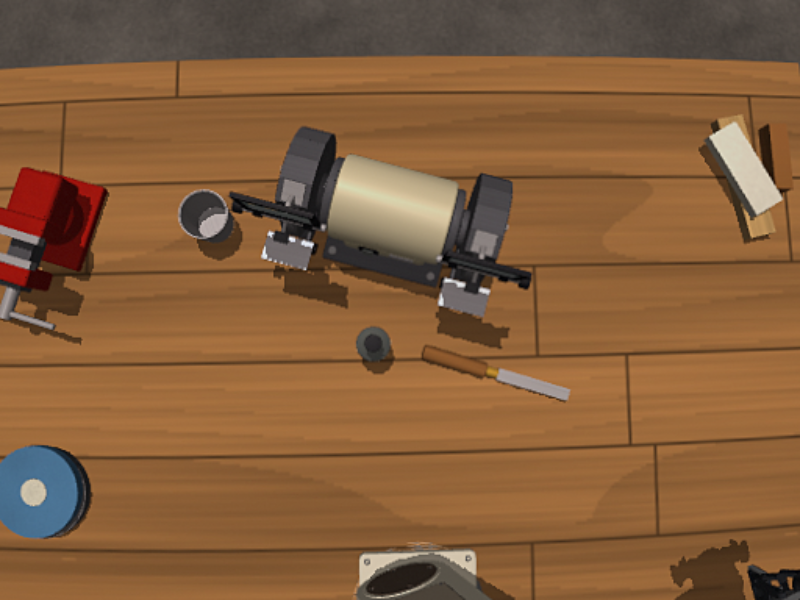

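The side view shows both shields raised (right one about (430,310) and left about (447,180) in the 800-wide picture). The top view shows the rests at (284,266) and (462,311), the cup at the left (206,215), the bottle in front at (373,344), and the chisel at (495,373). I'll fit the grinder pose to the rests' front edges, then the shield angles to their outlines.

```bash
cat >> h.py <<'E'
def g2w(p,P):
    x,y,a=p; P=np.atleast_2d(P); c,s=np.cos(a),np.sin(a)
    return np.c_[x+c*P[:,0]-s*P[:,1], y+s*P[:,0]+c*P[:,1], P[:,2]]
def plate(s,th,w=.0525,t=0.,L=.095):
    # th joint angle; slope angle b above level to the front
    b=th-.61; d=np.array([-np.cos(b),0,np.sin(b)]); n=np.array([np.sin(b),0,np.cos(b)])
    o=np.array([-.07,s*.135,.24]); e=np.array([0,1,0])
    return np.array([o-w*e,o+w*e,o+w*e+L*d,o-w*e+L*d])+t*n
E
python3 - <<'E'
from h import *
from scipy.optimize import least_squares
rest=np.array([[-.121,.135,.145],[-.121,-.135,.145]])
obs={"top":np.array([[284,266],[462,311]])/1.5625,"side":np.array([[416,250],[395,369]])/1.5625}
f=lambda p:np.concatenate([(proj(n,g2w(p,rest))-obs[n]).ravel() for n in obs])
r=least_squares(f,[.55,.05,-.25]); p=r.x; print(p,np.round(r.fun,1))
ims={n:bot.camera(n)[:,:,::-1].copy() for n in obs}
th={}
for s,t in((1,"left_shield"),(-1,"right_shield")):
    regs={}
    for n in obs:
        d=bot.outline_of(n,t)
        if d: regs[n]=d[0]["region"]; print(n,t,d[0]["score"],regs[n].sum())
    best=[]
    for a in np.arange(.6,2.31,.02):
        q=0
        for n,g in regs.items():
            m=np.zeros((384,512),np.uint8)
            P=np.vstack([plate(s,a,t=.003),plate(s,a,t=-.003)])
            cv2.fillConvexPoly(m,cv2.convexHull(np.round(proj(n,g2w(p,P))).astype(np.int32)),1)
            q+=(m.astype(bool)&g).sum()/(m.astype(bool)|g).sum()
        best.append((q,a))
    best.sort(reverse=True); th[s]=best[0][1]; print(t,[(round(q,2),round(a,2)) for q,a in best[:5]])
    for q in(.145,.24): print(np.round(g2w(p,[[-.07,s*.135,q]]),3), "edge",np.round(g2w(p,plate(s,th[s])[2:].mean(0)),3))
k=np.linspace(0,2*np.pi,40)
out=[]
for n,im in ims.items():
    im=cv2.resize(im,None,fx=3,fy=3)
    D=lambda P,c:cv2.polylines(im,[np.round(proj(n,g2w(p,P))*3+1).astype(np.int32)],True,c,1)
    for s in(1,-1):
        D(plate(s,th[s]),(0,255,0))
        for y in(.112,.158): D(np.c_[.085*np.cos(k),0*k+s*y,.145+.085*np.sin(k)],(0,255,255))
    c=proj(n,g2w(p,[[0,0,.2]]))[0]*3; x0,y0=int(max(0,c[0]-400)),int(max(0,c[1]-300)); cv2.imwrite(f"pics/fit_{n}.png",im[y0:y0+600,x0:x0+800])
E
```

```text
[ 0.63509819  0.03020997 -0.2748925 ] [ 0.7 -1.1  0.4 -0.5 -1.4 -1.3 -0.5 -0.2]
top left_shield 0.8 504
side left_shield 0.73 234
left_shield [(np.float64(1.52), np.float64(2.16)), (np.float64(1.5), np.float64(2.14)), (np.float64(1.37), np.float64(2.12)), (np.float64(1.36), np.float64(2.18)), (np.float64(1.28), np.float64(2.1))]
[[0.604 0.179 0.145]] edge [[0.602 0.18  0.335]]
[[0.604 0.179 0.24 ]] edge [[0.602 0.18  0.335]]
top right_shield 0.89 446
side right_shield 0.73 779
right_shield [(np.float64(0.8), np.float64(2.1)), (np.float64(0.79), np.float64(2.08)), (np.float64(0.73), np.float64(2.12)), (np.float64(0.68), np.float64(2.06)), (np.float64(0.67), np.float64(2.14))]
[[ 0.531 -0.081  0.145]] edge [[ 0.524 -0.079  0.335]]
[[ 0.531 -0.081  0.24 ]] edge [[ 0.524 -0.079  0.335]]
```

View pics/fit_top.png

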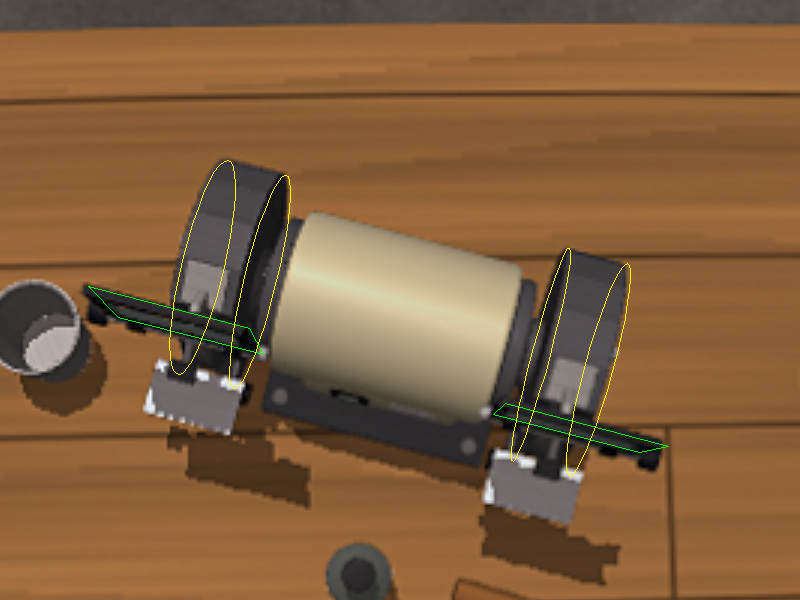

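View pics/fit_side.png

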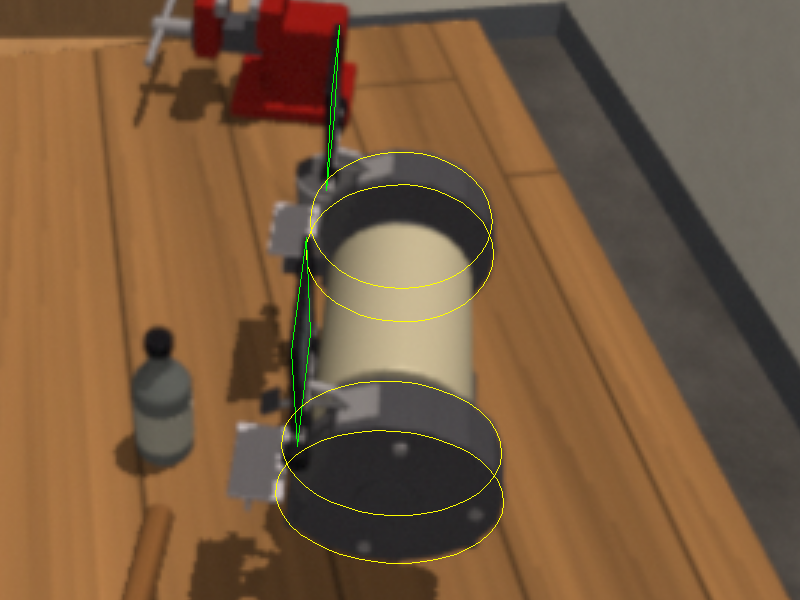

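The model overlay sits on both guards and both shields: grinder at (0.635, 0.030), yaw −0.275, shields at about 2.1 and 2.16 rad. Next I raise the tool, close the fingers, align with the grinder and move to behind the right shield.

Call:
drive_tool(
  rows=[
    {"dz":-1,"hand":0},
    {"dz":-2,"wz":1,"hand":0},
    {"dz":-3.4,"wz":2,"hand":0},
    {"dz":-3.4,"wz":3,"dx":1,"dy":-0.5,"hand":0},
    {"dz":-3.4,"wz":4,"dx":2,"dy":-1,"hand":0},
    {"dz":-3.4,"wz":5,"dx":3,"dy":-1.5,"hand":0},
    {"dz":-3.4,"wz":6,"dx":4,"dy":-2,"hand":0},
    {"dz":-3.4,"wz":6,"dx":5,"dy":-2.5,"hand":0},
    {"dz":-3.4,"wz":6,"dx":6,"dy":-3,"hand":0},
    {"dz":-3.4,"wz":6,"dx":7,"dy":-3.5,"hand":0},
    {"dz":-3.4,"wz":6,"dx":8,"dy":-4,"hand":0},
    {"dz":-3.4,"wz":6,"dx":9,"dy":-4.5,"hand":0},
    {"dz":-3.4,"wz":6,"dx":10,"dy":-5,"hand":0},
    {"dz":-3.4,"wz":6,"dx":10.65,"dy":-5.34,"hand":0},
    {"dz":-3.4,"wz":6,"dx":10.65,"dy":-5.34,"hand":0},
    {"dz":-3.4,"wz":6,"dx":10.65,"dy":-5.34,"hand":0},
  ],
)

```text
invalid input at $.rows[0]: expected keys dx, dy, dz, wx, wy, wz, hand
```

Call:
drive_tool(
  rows=[
    {"dx":0,"dy":0,"dz":-1,"wx":0,"wy":0,"wz":0,"hand":0},
    {"dx":0,"dy":0,"dz":-2,"wx":0,"wy":0,"wz":1,"hand":0},
    {"dx":0,"dy":0,"dz":-3.4,"wx":0,"wy":0,"wz":2,"hand":0},
    {"dx":1,"dy":-0.5,"dz":-3.4,"wx":0,"wy":0,"wz":3,"hand":0},
    {"dx":2,"dy":-1,"dz":-3.4,"wx":0,"wy":0,"wz":4,"hand":0},
    {"dx":3,"dy":-1.5,"dz":-3.4,"wx":0,"wy":0,"wz":5,"hand":0},
    {"dx":4,"dy":-2,"dz":-3.4,"wx":0,"wy":0,"wz":6,"hand":0},
    {"dx":5,"dy":-2.5,"dz":-3.4,"wx":0,"wy":0,"wz":6,"hand":0},
    {"dx":6,"dy":-3,"dz":-3.4,"wx":0,"wy":0,"wz":6,"hand":0},
    {"dx":7,"dy":-3.5,"dz":-3.4,"wx":0,"wy":0,"wz":6,"hand":0},
    {"dx":8,"dy":-4,"dz":-3.4,"wx":0,"wy":0,"wz":6,"hand":0},
    {"dx":9,"dy":-4.5,"dz":-3.4,"wx":0,"wy":0,"wz":6,"hand":0},
    {"dx":10,"dy":-5,"dz":-3.4,"wx":0,"wy":0,"wz":6,"hand":0},
    {"dx":10.65,"dy":-5.34,"dz":-3.4,"wx":0,"wy":0,"wz":6,"hand":0},
    {"dx":10.65,"dy":-5.34,"dz":-3.4,"wx":0,"wy":0,"wz":6,"hand":0},
    {"dx":10.65,"dy":-5.34,"dz":-3.4,"wx":0,"wy":0,"wz":6,"hand":0},
    {"dx":10.65,"dy":-5.34,"dz":-3.4,"wx":0,"wy":0,"wz":6,"hand":0},
  ],
)

```text
clock: 3.1
eef_pos: [0.5677, -0.1217, 0.4111]
tool_rot: [0.994, -0.111, 0.0, -0.012]
ft_force: [0.5, 0.0, -0.4]
grip_width: -0.0002
grasp_force: 0.0
```

```bash
cat >> h.py <<'E'
G=np.array([.63510,.03021,-.27489])
def state():
    o=bot.get_obs(); c,s=np.cos(G[2]),np.sin(G[2]); d=o["eef_pos"]-[G[0],G[1],0]
    ax=R.from_quat(o["tool_rot"]).as_matrix()
    print("clock",o["clock"],"TCP in grinder mm",np.round(1000*np.array([c*d[0]+s*d[1],-s*d[0]+c*d[1],d[2]]),1),"yaw err",np.round(np.arctan2(ax[1,0],ax[0,0])-G[2],3),"zt",np.round(ax[:,2],3),"F",np.round(o["ft_force"],1),"grip",round(o["grip_width"],4),np.round(o["joint_pos"],2))
def wp(s,a,r=.075,y=0): # TCP target (grinder mm) touching the back face at joint angle a
    b=a-.61; k=np.clip(b/.4,-1,1)
    return np.array([-70-1000*r*np.cos(b)+3*np.sin(b)+11*k, s*135, 240+1000*r*np.sin(b)+3*np.cos(b)+11])
E
python3 - <<'E'
from h import *
state()
cv2.imwrite("pics/side1.png",cv2.resize(bot.camera("side")[80:320,180:500,::-1],(800,600)))
for a in np.arange(2.1,-.11,-.1): print(round(a,2),np.round(wp(-1,a),0))
E
```

```text
clock 3.1 TCP in grinder mm [ -23.6 -164.5  411.1] yaw err 0.053 zt [ 0.003  0.024 -1.   ] F [ 0.5  0.  -0.4] grip -0.0002 [-0.22  0.44  0.72  1.86  0.02  3.14]
2.1 [ -62. -135.  326.]
2.0 [ -70. -135.  325.]
1.9 [ -77. -135.  324.]
1.8 [ -84. -135.  322.]
1.7 [ -91. -135.  319.]
1.6 [ -98. -135.  315.]
1.5 [-104. -135.  311.]
1.4 [-110. -135.  306.]
1.3 [-115. -135.  301.]
1.2 [-120. -135.  295.]
1.1 [-124. -135.  289.]
1.0 [-128. -135.  282.]
0.9 [-133. -135.  275.]
0.8 [-138. -135.  268.]
0.7 [-142. -135.  261.]
0.6 [-145. -135.  253.]
0.5 [-148. -135.  246.]
0.4 [-150. -135.  238.]
0.3 [-151. -135.  231.]
0.2 [-151. -135.  224.]
0.1 [-148. -135.  217.]
-0.0 [-144. -135.  210.]
-0.1 [-140. -135.  204.]
```

View pics/side1.png

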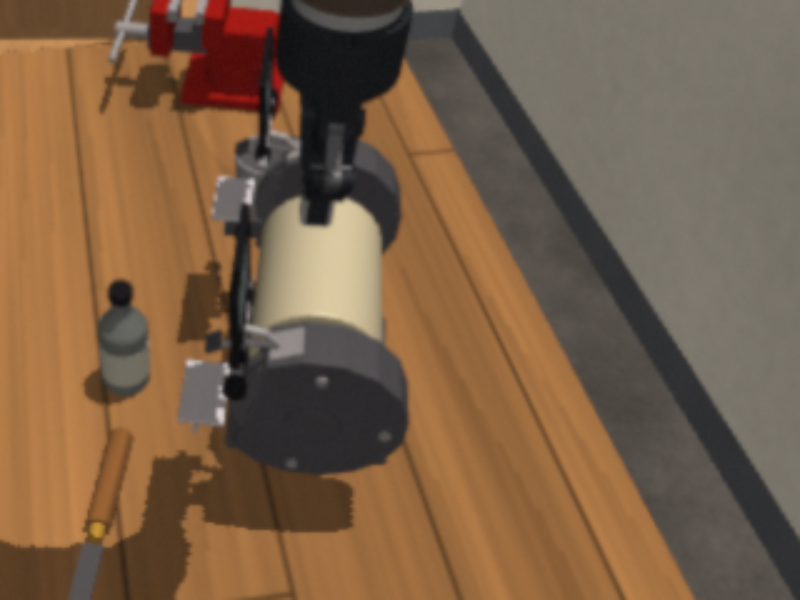

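The arm reached its place, but joint 6 sits at its limit (3.14) so the wrist needs a quarter turn. In the picture the fingers are at (325,200), above and behind the right shield, clear of everything. I'll turn back 90°.

Call:
drive_tool(
  rows=[
    {"dx":0,"dy":0,"dz":0,"wx":0,"wy":0,"wz":-2,"hand":0},
    {"dx":0,"dy":0,"dz":0,"wx":0,"wy":0,"wz":-5,"hand":0},
    {"dx":0,"dy":0,"dz":0,"wx":0,"wy":0,"wz":-7,"hand":0},
    {"dx":0,"dy":0,"dz":0,"wx":0,"wy":0,"wz":-9,"hand":0},
    {"dx":0,"dy":0,"dz":0,"wx":0,"wy":0,"wz":-11,"hand":0},
    {"dx":0,"dy":0,"dz":0,"wx":0,"wy":0,"wz":-13,"hand":0},
    {"dx":0,"dy":0,"dz":0,"wx":0,"wy":0,"wz":-15,"hand":0},
    {"dx":0,"dy":0,"dz":0,"wx":0,"wy":0,"wz":-17.4,"hand":0},
    {"dx":0,"dy":0,"dz":0,"wx":0,"wy":0,"wz":-17.4,"hand":0},
    {"dx":0,"dy":0,"dz":0,"wx":0,"wy":0,"wz":-17.4,"hand":0},
    {"dx":0,"dy":0,"dz":0,"wx":0,"wy":0,"wz":-17.4,"hand":0},
    {"dx":0,"dy":0,"dz":0,"wx":0,"wy":0,"wz":-17.4,"hand":0},
    {"dx":0,"dy":0,"dz":0,"wx":0,"wy":0,"wz":-17.4,"hand":0},
  ],
)

```text
clock: 4.45
eef_pos: [0.5666, -0.1227, 0.4128]
tool_rot: [0.798, 0.602, 0.009, -0.008]
ft_force: [-0.6, 0.1, -0.3]
grip_width: 0.0001
grasp_force: 0.0
```

```bash
python3 -c "
from h import *
state()"
```

```text
clock 4.45 TCP in grinder mm [ -24.5 -165.7  412.8] yaw err 1.567 zt [ 0.005  0.023 -1.   ] F [-0.6  0.1 -0.3] grip 0.0001 [-0.23  0.43  0.72  1.86  0.02  1.62]
```

Call:
drive_tool(
  rows=[
    {"dx":0.3,"dy":0,"dz":0,"wx":-0.07,"wy":-0.25,"wz":0,"hand":0},
    {"dx":0.61,"dy":0,"dz":0,"wx":-0.07,"wy":-0.25,"wz":0,"hand":0},
    {"dx":0.61,"dy":0,"dz":0,"wx":-0.07,"wy":-0.25,"wz":0,"hand":0},
    {"dx":0.61,"dy":0,"dz":0.5,"wx":-0.07,"wy":-0.25,"wz":0,"hand":0},
    {"dx":0.61,"dy":0,"dz":1,"wx":-0.07,"wy":-0.25,"wz":0,"hand":0},
    {"dx":0.61,"dy":0,"dz":1.4,"wx":-0.07,"wy":-0.25,"wz":0,"hand":0},
    {"dx":0.61,"dy":0,"dz":1.76,"wx":-0.07,"wy":-0.25,"wz":0,"hand":0},
    {"dx":0.61,"dy":0,"dz":1.76,"wx":-0.07,"wy":-0.25,"wz":0,"hand":0},
    {"dx":0.61,"dy":0,"dz":1.76,"wx":-0.07,"wy":-0.25,"wz":0,"hand":0},
    {"dx":0.61,"dy":-0.2,"dz":1.76,"wx":-0.07,"wy":-0.25,"wz":0,"hand":0},
    {"dx":0.61,"dy":-0.4,"dz":1.76,"wx":-0.07,"wy":-0.25,"wz":0,"hand":0},
    {"dx":0.61,"dy":-0.5,"dz":1.76,"wx":-0.07,"wy":-0.25,"wz":0,"hand":0},
    {"dx":0.61,"dy":-0.5,"dz":1.76,"wx":-0.07,"wy":-0.25,"wz":0,"hand":0},
  ],
)

```text
clock: 5.75
eef_pos: [0.5519, -0.084, 0.3267]
tool_rot: [0.798, 0.603, 0.003, 0.002]
ft_force: [0.7, 0.1, 0.1]
grip_width: 0.0002
grasp_force: 0.0
```

```bash
python3 -c "
from h import *
state()
cv2.imwrite('pics/side2.png',cv2.resize(bot.camera('side')[80:320,180:500,::-1],(800,600)))"
```

```text
clock 5.75 TCP in grinder mm [ -49.1 -132.5  326.7] yaw err 1.57 zt [ 0.007  0.    -1.   ] F [0.7 0.1 0.1] grip 0.0002 [-0.15  0.34  0.36  1.58  0.    1.69]
```

View pics/side2.png

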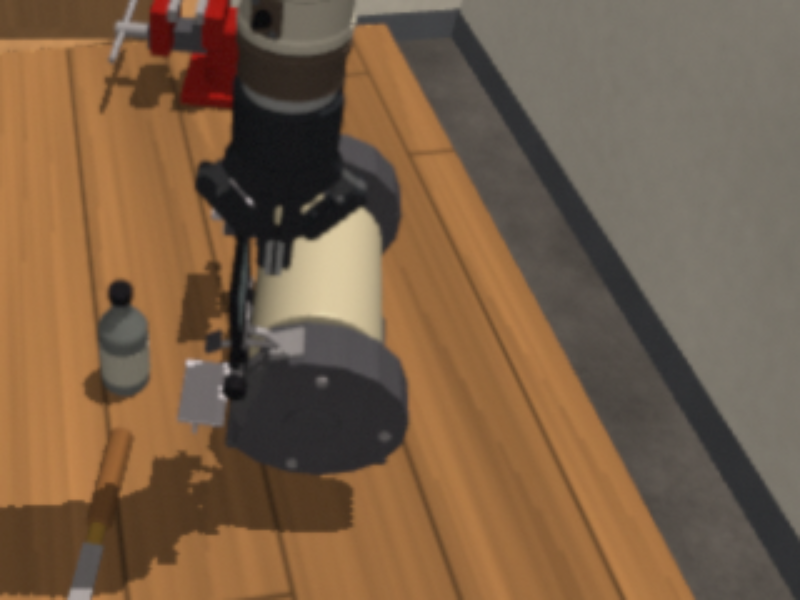

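The fingers (270,255) are behind the right plate with its edge at (240,240), and nothing touches yet. Now a slow push along the arc.

Call:
drive_tool(
  rows=[
    {"dx":-0.05,"dy":-0.08,"dz":0.02,"wx":0,"wy":0,"wz":0,"hand":0},
    {"dx":-0.05,"dy":-0.16,"dz":0.02,"wx":0,"wy":0,"wz":0,"hand":0},
    {"dx":-0.05,"dy":-0.24,"dz":0.02,"wx":0,"wy":0,"wz":0,"hand":0},
    {"dx":-0.05,"dy":-0.32,"dz":0.02,"wx":0,"wy":0,"wz":0,"hand":0},
    {"dx":-0.05,"dy":-0.4,"dz":0.04,"wx":0,"wy":0,"wz":0,"hand":0},
    {"dx":-0.05,"dy":-0.48,"dz":0.05,"wx":0,"wy":0,"wz":0,"hand":0},
    {"dx":-0.05,"dy":-0.56,"dz":0.06,"wx":0,"wy":0,"wz":0,"hand":0},
    {"dx":-0.05,"dy":-0.63,"dz":0.08,"wx":0,"wy":0,"wz":0,"hand":0},
    {"dx":-0.05,"dy":-0.7,"dz":0.1,"wx":0,"wy":0,"wz":0,"hand":0},
    {"dx":-0.05,"dy":-0.77,"dz":0.13,"wx":0,"wy":0,"wz":0,"hand":0},
    {"dx":-0.05,"dy":-0.84,"dz":0.16,"wx":0,"wy":0,"wz":0,"hand":0},
    {"dx":-0.05,"dy":-0.91,"dz":0.2,"wx":0,"wy":0,"wz":0,"hand":0},
    {"dx":-0.05,"dy":-0.98,"dz":0.24,"wx":0,"wy":0,"wz":0,"hand":0},
    {"dx":-0.05,"dy":-1.04,"dz":0.28,"wx":0,"wy":0,"wz":0,"hand":0},
    {"dx":-0.05,"dy":-1.1,"dz":0.32,"wx":0,"wy":0,"wz":0,"hand":0},
    {"dx":-0.05,"dy":-1.16,"dz":0.37,"wx":0,"wy":0,"wz":0,"hand":0},
    {"dx":-0.05,"dy":-1.22,"dz":0.42,"wx":0,"wy":0,"wz":0,"hand":0},
  ],
)

```text
clock: 7.5
eef_pos: [0.4922, -0.0696, 0.3037]
tool_rot: [0.798, 0.603, 0.002, 0.001]
ft_force: [0.3, -0.4, 2.9]
grip_width: -0.0
grasp_force: 1.2
```

```bash
python3 -c "
from h import *
state()
cv2.imwrite('pics/side3.png',cv2.resize(bot.camera('side')[80:320,180:500,::-1],(800,600)))"
```

```text
clock 7.5 TCP in grinder mm [-110.4 -134.9  303.7] yaw err 1.57 zt [ 0.005  0.001 -1.   ] F [ 0.3 -0.4  2.9] grip -0.0 [-0.14  0.21  0.13  1.48  0.    1.71]
```

View pics/side3.png

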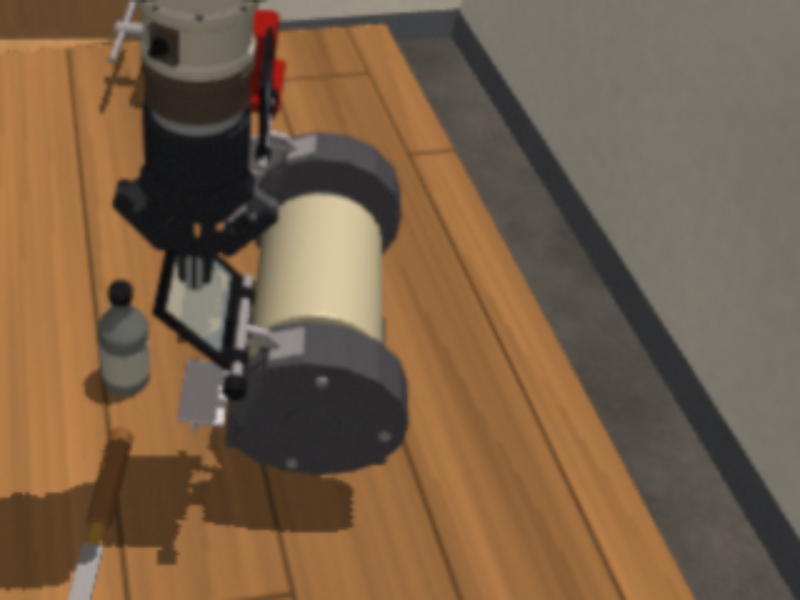

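The right plate is tilting down well under the tips (fingers at (195,270)) with about 3 N. Continuing.

Call:
drive_tool(
  rows=[
    {"dx":0,"dy":-0.05,"dz":0.05,"wx":0,"wy":0,"wz":0,"hand":0},
    {"dx":0,"dy":-0.1,"dz":0.1,"wx":0,"wy":0,"wz":0,"hand":0},
    {"dx":0,"dy":-0.15,"dz":0.16,"wx":0,"wy":0,"wz":0,"hand":0},
    {"dx":0,"dy":-0.2,"dz":0.22,"wx":0,"wy":0,"wz":0,"hand":0},
    {"dx":0,"dy":-0.28,"dz":0.34,"wx":0,"wy":0,"wz":0,"hand":0},
    {"dx":0,"dy":-0.36,"dz":0.48,"wx":0,"wy":0,"wz":0,"hand":0},
    {"dx":0,"dy":-0.46,"dz":0.62,"wx":0,"wy":0,"wz":0,"hand":0},
    {"dx":0,"dy":-0.56,"dz":0.76,"wx":0,"wy":0,"wz":0,"hand":0},
    {"dx":0,"dy":-0.64,"dz":0.9,"wx":0,"wy":0,"wz":0,"hand":0},
    {"dx":0,"dy":-0.7,"dz":1.06,"wx":0,"wy":0,"wz":0,"hand":0},
    {"dx":0,"dy":-0.76,"dz":1.2,"wx":0,"wy":0,"wz":0,"hand":0},
    {"dx":0,"dy":-0.8,"dz":1.36,"wx":0,"wy":0,"wz":0,"hand":0},
    {"dx":0,"dy":-0.82,"dz":1.5,"wx":0,"wy":0,"wz":0,"hand":0},
    {"dx":0,"dy":-0.82,"dz":1.57,"wx":0,"wy":0,"wz":0,"hand":0},
    {"dx":0,"dy":-0.82,"dz":1.64,"wx":0,"wy":0,"wz":0,"hand":0},
    {"dx":0,"dy":-0.78,"dz":1.7,"wx":0,"wy":0,"wz":0,"hand":0},
    {"dx":0,"dy":-0.76,"dz":1.75,"wx":0,"wy":0,"wz":0,"hand":0},
  ],
)

```text
clock: 9.25
eef_pos: [0.4557, -0.0592, 0.2156]
tool_rot: [0.798, 0.603, 0.001, 0.0]
ft_force: [-0.9, -0.2, 1.3]
grip_width: 0.0002
grasp_force: 0.9
```

```bash
python3 -c "
from h import *
state()"
```

```text
clock 9.25 TCP in grinder mm [-148.3 -134.8  215.6] yaw err 1.57 zt [ 0.003  0.001 -1.   ] F [-0.9 -0.2  1.3] grip 0.0002 [-0.13  0.17 -0.15  1.24  0.    1.72]
```

Call:
drive_tool(
  rows=[
    {"dx":0,"dy":0,"dz":0.03,"wx":0,"wy":0,"wz":0,"hand":0},
    {"dx":0,"dy":0,"dz":0.06,"wx":0,"wy":0,"wz":0,"hand":0},
    {"dx":0,"dy":0,"dz":0.09,"wx":0,"wy":0,"wz":0,"hand":0},
    {"dx":0,"dy":0,"dz":0.09,"wx":0,"wy":0,"wz":0,"hand":0},
  ],
)

```text
clock: 9.65
eef_pos: [0.4565, -0.0594, 0.2117]
tool_rot: [0.798, 0.603, 0.002, 0.001]
ft_force: [1.0, -0.3, -0.1]
grip_width: -0.0004
grasp_force: 0.1
```

Call:
drive_tool(
  rows=[
    {"dx":0,"dy":0,"dz":0.03,"wx":0,"wy":0,"wz":0,"hand":0},
    {"dx":0,"dy":0,"dz":0.06,"wx":0,"wy":0,"wz":0,"hand":0},
    {"dx":0,"dy":0,"dz":0.06,"wx":0,"wy":0,"wz":0,"hand":0},
  ],
)

```text
clock: 9.95
eef_pos: [0.4562, -0.0593, 0.2085]
tool_rot: [0.798, 0.603, 0.002, 0.001]
ft_force: [0.6, 0.1, 1.1]
grip_width: 0.0002
grasp_force: 0.3
```

Call:
drive_tool(
  rows=[
    {"dx":0,"dy":0,"dz":0.03,"wx":0,"wy":0,"wz":0,"hand":0},
    {"dx":0,"dy":0,"dz":0.06,"wx":0,"wy":0,"wz":0,"hand":0},
    {"dx":0,"dy":0,"dz":0.06,"wx":0,"wy":0,"wz":0,"hand":0},
  ],
)

```text
clock: 10.25
eef_pos: [0.4562, -0.0593, 0.2054]
tool_rot: [0.798, 0.603, 0.002, 0.001]
ft_force: [0.9, 0.7, 0.3]
grip_width: -0.0
grasp_force: 0.3
```

Call:
drive_tool(
  rows=[
    {"dx":0,"dy":0,"dz":0.03,"wx":0,"wy":0,"wz":0,"hand":0},
    {"dx":0,"dy":0,"dz":0.05,"wx":0,"wy":0,"wz":0,"hand":0},
    {"dx":0,"dy":0,"dz":0.05,"wx":0,"wy":0,"wz":0,"hand":0},
  ],
)

```text
clock: 10.55
eef_pos: [0.4566, -0.0594, 0.2044]
tool_rot: [0.798, 0.603, 0.003, 0.002]
ft_force: [-2.8, 0.2, 10.3]
grip_width: 0.0001
grasp_force: 4.3
```

```bash
python3 -c "
from h import *
state()
cv2.imwrite('pics/side4.png',cv2.resize(bot.camera('side')[80:320,180:500,::-1],(800,600)))"
```

```text
clock 10.55 TCP in grinder mm [-147.5 -134.7  204.4] yaw err 1.57 zt [ 0.006  0.001 -1.   ] F [-2.8  0.2 10.3] grip 0.0001 [-0.13  0.18 -0.17  1.21  0.    1.72]
```

View pics/side4.png

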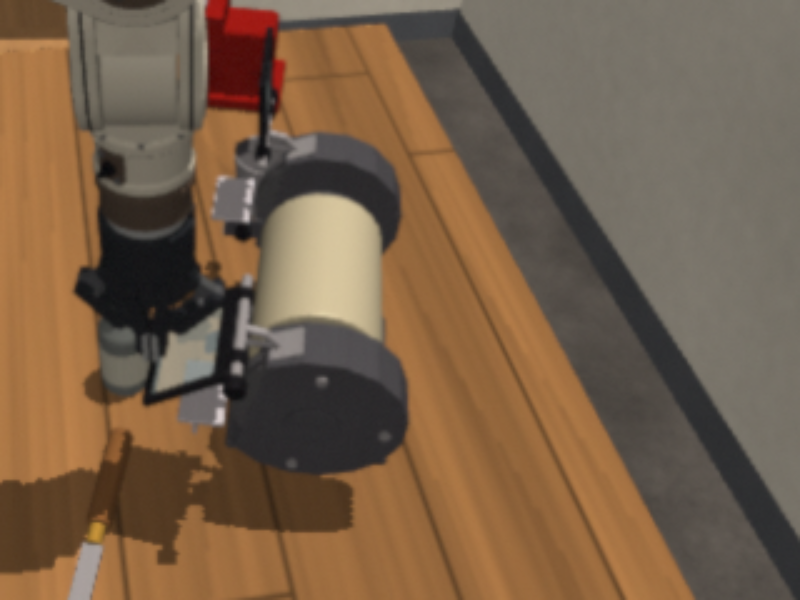

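The right shield sits on its stop: its sloping plate is at (190,350) and the force rose to 10 N. Now up and over to behind the left shield.

Call:
drive_tool(
  rows=[
    {"dx":0,"dy":0,"dz":-0.3,"wx":0,"wy":0,"wz":0,"hand":0},
    {"dx":0,"dy":0,"dz":-1,"wx":0,"wy":0,"wz":0,"hand":0},
    {"dx":0,"dy":0,"dz":-2,"wx":0,"wy":0,"wz":0,"hand":0},
    {"dx":0,"dy":0,"dz":-3,"wx":0,"wy":0,"wz":0,"hand":0},
    {"dx":0,"dy":0,"dz":-3.7,"wx":0,"wy":0,"wz":0,"hand":0},
    {"dx":0,"dy":1,"dz":-3.7,"wx":0,"wy":0,"wz":0,"hand":0},
    {"dx":0,"dy":2,"dz":-3.7,"wx":0,"wy":0,"wz":0,"hand":0},
    {"dx":0.5,"dy":2.5,"dz":-3.7,"wx":0,"wy":0,"wz":0,"hand":0},
    {"dx":1.4,"dy":2.5,"dz":-3.7,"wx":0,"wy":0,"wz":0,"hand":0},
    {"dx":2.3,"dy":2.5,"dz":-3.7,"wx":0,"wy":0,"wz":0,"hand":0},
    {"dx":3.2,"dy":2.5,"dz":-3.7,"wx":0,"wy":0,"wz":0,"hand":0},
    {"dx":4.1,"dy":2.5,"dz":-3.7,"wx":0,"wy":0,"wz":0,"hand":0},
    {"dx":5,"dy":2.5,"dz":-3.7,"wx":0,"wy":0,"wz":0,"hand":0},
    {"dx":5.4,"dy":2.5,"dz":-3.7,"wx":0,"wy":0,"wz":0,"hand":0},
    {"dx":5.4,"dy":2.5,"dz":-3.7,"wx":0,"wy":0,"wz":0,"hand":0},
    {"dx":5.4,"dy":2.5,"dz":-3.7,"wx":0,"wy":0,"wz":0,"hand":0},
    {"dx":5.4,"dy":2.5,"dz":-3.7,"wx":0,"wy":0,"wz":0,"hand":0},
  ],
)

```text
clock: 12.3
eef_pos: [0.6492, 0.1652, 0.3892]
tool_rot: [0.798, 0.603, 0.002, 0.001]
ft_force: [-0.4, -0.4, 0.8]
grip_width: -0.0
grasp_force: 0.0
```

```bash
python3 -c "
from h import *
state()
cv2.imwrite('pics/side5.png',cv2.resize(bot.camera('side')[80:320,180:500,::-1],(800,600)))"
```

```text
clock 12.3 TCP in grinder mm [-23.1 133.7 389.2] yaw err 1.569 zt [ 0.004  0.    -1.   ] F [-0.4 -0.4  0.8] grip -0.0 [ 0.25  0.68  1.08  1.96 -0.    2.1 ]
```

View pics/side5.png

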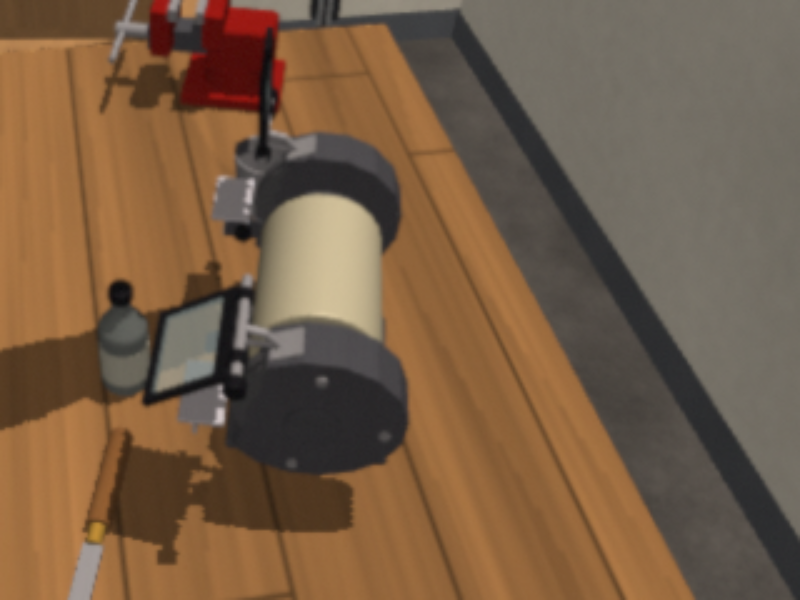

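The right shield stays down and the bottle and chisel are untouched; the fingers (325,10) are above and behind the left shield. Same path again.

Call:
drive_tool(
  rows=[
    {"dx":0.02,"dy":0,"dz":0.5,"wx":0,"wy":0,"wz":0,"hand":0},
    {"dx":0.02,"dy":0,"dz":1,"wx":0,"wy":0,"wz":0,"hand":0},
    {"dx":0.02,"dy":0,"dz":1.28,"wx":0,"wy":0,"wz":0,"hand":0},
    {"dx":0.02,"dy":0,"dz":1.28,"wx":0,"wy":0,"wz":0,"hand":0},
    {"dx":0.02,"dy":-0.2,"dz":1.28,"wx":0,"wy":0,"wz":0,"hand":0},
    {"dx":0.02,"dy":-0.4,"dz":1.28,"wx":0,"wy":0,"wz":0,"hand":0},
    {"dx":0.02,"dy":-0.5,"dz":1.28,"wx":0,"wy":0,"wz":0,"hand":0},
    {"dx":0.02,"dy":-0.6,"dz":1.28,"wx":0,"wy":0,"wz":0,"hand":0},
    {"dx":0.02,"dy":-0.68,"dz":1.28,"wx":0,"wy":0,"wz":0,"hand":0},
    {"dx":0.02,"dy":-0.76,"dz":1.28,"wx":0,"wy":0,"wz":0,"hand":0},
    {"dx":0.02,"dy":-0.84,"dz":1.28,"wx":0,"wy":0,"wz":0,"hand":0},
  ],
)

```text
clock: 13.45
eef_pos: [0.6099, 0.1784, 0.3255]
tool_rot: [0.798, 0.603, 0.003, 0.002]
ft_force: [2.2, -1.3, 0.1]
grip_width: -0.0004
grasp_force: 1.1
```

```bash
python3 -c "
from h import *
state()"
```

```text
clock 13.45 TCP in grinder mm [-64.5 135.8 325.5] yaw err 1.57 zt [ 0.006  0.    -1.   ] F [ 2.2 -1.3  0.1] grip -0.0004 [ 0.29  0.52  0.63  1.67 -0.    2.13]
```

Call:
drive_tool(
  rows=[
    {"dx":0,"dy":-0.08,"dz":0.01,"wx":0,"wy":0,"wz":0,"hand":0},
    {"dx":0,"dy":-0.16,"dz":0.02,"wx":0,"wy":0,"wz":0,"hand":0},
    {"dx":0,"dy":-0.24,"dz":0.03,"wx":0,"wy":0,"wz":0,"hand":0},
    {"dx":0,"dy":-0.32,"dz":0.05,"wx":0,"wy":0,"wz":0,"hand":0},
    {"dx":0,"dy":-0.39,"dz":0.08,"wx":0,"wy":0,"wz":0,"hand":0},
    {"dx":0,"dy":-0.46,"dz":0.1,"wx":0,"wy":0,"wz":0,"hand":0},
    {"dx":0,"dy":-0.53,"dz":0.13,"wx":0,"wy":0,"wz":0,"hand":0},
    {"dx":0,"dy":-0.6,"dz":0.17,"wx":0,"wy":0,"wz":0,"hand":0},
    {"dx":0,"dy":-0.66,"dz":0.21,"wx":0,"wy":0,"wz":0,"hand":0},
    {"dx":0,"dy":-0.72,"dz":0.25,"wx":0,"wy":0,"wz":0,"hand":0},
    {"dx":0,"dy":-0.78,"dz":0.29,"wx":0,"wy":0,"wz":0,"hand":0},
    {"dx":0,"dy":-0.84,"dz":0.34,"wx":0,"wy":0,"wz":0,"hand":0},
    {"dx":0,"dy":-0.9,"dz":0.39,"wx":0,"wy":0,"wz":0,"hand":0},
  ],
)

```text
clock: 14.75
eef_pos: [0.5659, 0.1913, 0.3055]
tool_rot: [0.798, 0.603, 0.002, 0.001]
ft_force: [0.8, 0.3, 3.4]
grip_width: 0.0001
grasp_force: 1.2
```

Call:
drive_tool(
  rows=[
    {"dx":0,"dy":-0.05,"dz":0.05,"wx":0,"wy":0,"wz":0,"hand":0},
    {"dx":0,"dy":-0.1,"dz":0.1,"wx":0,"wy":0,"wz":0,"hand":0},
    {"dx":0,"dy":-0.15,"dz":0.16,"wx":0,"wy":0,"wz":0,"hand":0},
    {"dx":0,"dy":-0.2,"dz":0.22,"wx":0,"wy":0,"wz":0,"hand":0},
    {"dx":0,"dy":-0.28,"dz":0.34,"wx":0,"wy":0,"wz":0,"hand":0},
    {"dx":0,"dy":-0.36,"dz":0.48,"wx":0,"wy":0,"wz":0,"hand":0},
    {"dx":0,"dy":-0.46,"dz":0.62,"wx":0,"wy":0,"wz":0,"hand":0},
    {"dx":0,"dy":-0.56,"dz":0.76,"wx":0,"wy":0,"wz":0,"hand":0},
    {"dx":0,"dy":-0.64,"dz":0.9,"wx":0,"wy":0,"wz":0,"hand":0},
    {"dx":0,"dy":-0.7,"dz":1.06,"wx":0,"wy":0,"wz":0,"hand":0},
    {"dx":0,"dy":-0.76,"dz":1.2,"wx":0,"wy":0,"wz":0,"hand":0},
    {"dx":0,"dy":-0.8,"dz":1.36,"wx":0,"wy":0,"wz":0,"hand":0},
    {"dx":0,"dy":-0.82,"dz":1.5,"wx":0,"wy":0,"wz":0,"hand":0},
    {"dx":0,"dy":-0.82,"dz":1.57,"wx":0,"wy":0,"wz":0,"hand":0},
    {"dx":0,"dy":-0.82,"dz":1.64,"wx":0,"wy":0,"wz":0,"hand":0},
    {"dx":0,"dy":-0.78,"dz":1.7,"wx":0,"wy":0,"wz":0,"hand":0},
    {"dx":0,"dy":-0.76,"dz":1.75,"wx":0,"wy":0,"wz":0,"hand":0},
    {"dx":0,"dy":-0.76,"dz":1.8,"wx":0,"wy":0,"wz":0,"hand":0},
  ],
)

```text
clock: 16.55
eef_pos: [0.5302, 0.2013, 0.2149]
tool_rot: [0.798, 0.603, 0.002, 0.001]
ft_force: [-0.5, -0.1, 3.1]
grip_width: -0.0002
grasp_force: 0.9
```

```bash
python3 -c "
from h import *
state()"
```

```text
clock 16.55 TCP in grinder mm [-147.4  136.2  214.9] yaw err 1.57 zt [ 0.004  0.    -1.   ] F [-0.5 -0.1  3.1] grip -0.0002 [ 0.36  0.38  0.13  1.32 -0.    2.21]
```

Same place as on the right, where the stop came at z ≈ 204.5. Creeping down.

Call:
drive_tool(
  rows=[
    {"dx":0,"dy":0,"dz":0.03,"wx":0,"wy":0,"wz":0,"hand":0},
    {"dx":0,"dy":0,"dz":0.06,"wx":0,"wy":0,"wz":0,"hand":0},
    {"dx":0,"dy":0,"dz":0.09,"wx":0,"wy":0,"wz":0,"hand":0},
    {"dx":0,"dy":0,"dz":0.12,"wx":0,"wy":0,"wz":0,"hand":0},
    {"dx":0,"dy":0,"dz":0.14,"wx":0,"wy":0,"wz":0,"hand":0},
    {"dx":0,"dy":0,"dz":0.14,"wx":0,"wy":0,"wz":0,"hand":0},
  ],
)

```text
clock: 17.15
eef_pos: [0.53, 0.2015, 0.208]
tool_rot: [0.798, 0.603, 0.002, 0.001]
ft_force: [0.8, -0.3, 1.7]
grip_width: 0.0002
grasp_force: 0.4
```

Call:
drive_tool(
  rows=[
    {"dx":0,"dy":0,"dz":0.03,"wx":0,"wy":0,"wz":0,"hand":0},
    {"dx":0,"dy":0,"dz":0.05,"wx":0,"wy":0,"wz":0,"hand":0},
    {"dx":0,"dy":0,"dz":0.05,"wx":0,"wy":0,"wz":0,"hand":0},
  ],
)

```text
clock: 17.45
eef_pos: [0.53, 0.2014, 0.2055]
tool_rot: [0.798, 0.603, 0.002, 0.001]
ft_force: [0.2, -0.8, 1.6]
grip_width: 0.0002
grasp_force: 0.5
```

Call:
drive_tool(
  rows=[
    {"dx":0,"dy":0,"dz":0.03,"wx":0,"wy":0,"wz":0,"hand":0},
    {"dx":0,"dy":0,"dz":0.04,"wx":0,"wy":0,"wz":0,"hand":0},
    {"dx":0,"dy":0,"dz":0.04,"wx":0,"wy":0,"wz":0,"hand":0},
  ],
)

```text
clock: 17.75
eef_pos: [0.5302, 0.2015, 0.204]
tool_rot: [0.798, 0.603, 0.002, 0.001]
ft_force: [-0.6, -0.2, 3.2]
grip_width: -0.0004
grasp_force: 1.4
```

Call:
drive_tool(
  rows=[
    {"dx":0,"dy":0,"dz":0.02,"wx":0,"wy":0,"wz":0,"hand":0},
    {"dx":0,"dy":0,"dz":0.04,"wx":0,"wy":0,"wz":0,"hand":0},
    {"dx":0,"dy":0,"dz":0.04,"wx":0,"wy":0,"wz":0,"hand":0},
  ],
)

```text
clock: 18.05
eef_pos: [0.5305, 0.2015, 0.2036]
tool_rot: [0.798, 0.603, 0.003, 0.002]
ft_force: [-2.1, -1.1, 10.1]
grip_width: 0.0003
grasp_force: 4.8
```

On the stop as well (10 N). Lifting off and moving back clear, then a last look.

Call:
drive_tool(
  rows=[
    {"dx":0,"dy":0,"dz":-0.3,"wx":0,"wy":0,"wz":0,"hand":0},
    {"dx":0,"dy":0,"dz":-1,"wx":0,"wy":0,"wz":0,"hand":0},
    {"dx":0,"dy":0,"dz":-2,"wx":0,"wy":0,"wz":0,"hand":0},
    {"dx":0,"dy":0,"dz":-3,"wx":0,"wy":0,"wz":0,"hand":0},
    {"dx":0,"dy":-1,"dz":-3,"wx":0,"wy":0,"wz":0,"hand":0},
    {"dx":0,"dy":-2,"dz":-3,"wx":0,"wy":0,"wz":0,"hand":0},
    {"dx":0,"dy":-2,"dz":-3,"wx":0,"wy":0,"wz":0,"hand":0},
    {"dx":0,"dy":-2,"dz":-3,"wx":0,"wy":0,"wz":0,"hand":0},
  ],
)

```text
clock: 18.85
eef_pos: [0.4322, 0.2287, 0.3511]
tool_rot: [0.797, 0.604, 0.002, 0.001]
ft_force: [-0.9, -0.2, -0.0]
grip_width: 0.0001
grasp_force: 0.0
```

```bash
python3 -c "
from h import *
state()
cv2.imwrite('pics/side6.png',cv2.resize(bot.camera('side')[80:320,180:500,::-1],(800,600)))"
```

```text
clock 18.85 TCP in grinder mm [-249.1  136.   351.1] yaw err 1.572 zt [ 0.004  0.    -1.   ] F [-0.9 -0.2 -0. ] grip 0.0001 [ 0.49  0.2   0.23  1.6  -0.    2.33]
```

View pics/side6.png

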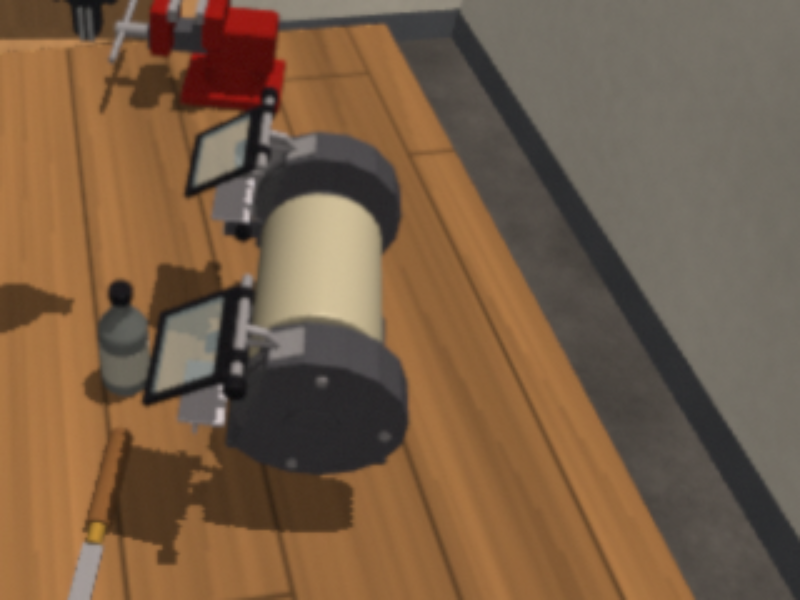

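Both shields are down (left (222,150), right (190,345)); the bottle and chisel have not moved; the robot is clear.

```bash
python3 -c "
from h import *
print(bot.job_done())"
```

```text
the job is handed in; nothing more can be done
None
```

I pushed both eye shields down onto their stops (about 10 N felt at each) and handed the job in at about 19 s; the bottle and chisel look unmoved in the last picture, the cup was hidden there but the arm never went near it, and the hand-in returned no verdict.

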